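# Prove the power pack's trip, then switch on the charger's outlet

## Task

Test the safety trip of the battery power pack before it is used: with a fingertip press the small yellow test button until the big green reset button jumps up, then press the green button down until it stays in by itself. Only then switch on the outlet that has the white charger plugged in, by pressing down the near end of the black rocker in front of it; leave the other rocker off. Only press: do not lift or shift the charger, the outlet cap or anything else on the bench.

Things in the scene. Friction and masses are not known exactly. Their poses are not given: they have to be found in the camera images.
- power_pack: dark box with a grey top, 130 (x) by 280 (y) and its flat top 120 above the bench; fixed. Origin at the centre of its underside; x points away from the operator's side (far), y to the left, z up. Sizes here in mm. On top, in its frame: test button at (-38, -32), reset button at (-38, +32), rockers centred at (-38, +-98), outlets centred at (28, +-98); the outlets' square rims stand 6 above the top
- test_top (a point): centre of the top of the yellow test button, 19 across; stands 10.5 above the pack's top, 3.5 when fully pressed
- test_button (a joint): how far the test button is pressed, m: 0 = up, 0.007 = fully down; springs back. 3 to 5 N presses it down; the trip goes before it is fully down
- reset_top (a point): centre of the top of the green reset button, 26 across; stands 4.5 above the pack's top when in, 10.5 when it has jumped up
- reset_button (a joint): height of the reset button over its latched place, m: about 0 = in and caught, 0.006 = jumped up; it is caught when pressed down to the stop (-0.0018) and let go, which takes 2 to 4 N. It does not catch while the test button is held down
- rocker_left (a joint): angle of the black rocker switch in front of the left (+y) outlet, rad: 0 = off (near end up, far end down), 0.4 = on (near end down); it snaps over centre and stays; 2 to 5 N on the near end tips it
- rocker_left_on_end (a point): top of the near (on) end of the left (+y) rocker, the end marked with a white bar, 2.5 mm in from its edge; the rocker is 34 long by 25 wide; it stands 10 above the pack's top when off and 4.5 when on, so pressing it straight down 6 switches it on
- rocker_right (a joint): angle of the black rocker switch in front of the right (-y) outlet, rad: 0 = off (near end up, far end down), 0.4 = on (near end down); it snaps over centre and stays; 2 to 5 N on the near end tips it
- rocker_right_on_end (a point): top of the near (on) end of the right (-y) rocker, the end marked with a white bar, 2.5 mm in from its edge; the rocker is 34 long by 25 wide; it stands 10 above the pack's top when off and 4.5 when on, so pressing it straight down 6 switches it on
- outlet_left (a point): centre of the left (+y) outlet, at the height of the pack's top
- outlet_right (a point): centre of the right (-y) outlet, at the height of the pack's top
- charger_mid (a point): centre of the white charger block, 42x46 and 40 high, standing loose in one of the two outlets (which one differs from start to start); its top is 40 above the pack's top
- cap_mid (a point): centre of the blue-grey blanking cap, 37 across and 17 high with its grip tab, loose in the other outlet
- side_cutters: small red-handled side cutters, 45x127x12, lying; loose bystander, origin at the centre of its underside
- driver_blue: blue-handled screwdriver, 23x190x22, lying; loose bystander, origin at the centre of its underside
- driver_red: red-handled screwdriver, 18x160x17, lying; loose bystander, origin at the centre of its underside
- match_box: red matchbox, 35x52x14, lying; loose bystander, origin at the centre of its underside
- glue_bottle: small white and orange glue bottle, 30x31x100, standing; loose bystander, origin at the centre of its underside
Not all that is in view belongs to the job. There is more than one size of the part that bears charger_mid; the job needs the larger.

How it is judged:
By the outcome, as a careful person would: the job done as asked, in the order asked, and still so for the second after the job is handed in, with the robot touching nothing.
It also fails if it takes over 43 s, if anything falls off the work surface, if the arm or the gripper's body presses on something with over 40 N, if the wrist force passes 120 N, or if a joint passes its speed limit or range.

## Robot

A 6-joint arm with a two-finger parallel gripper is mounted at the origin on a cart in front of the work surface, level with it; the furniture and walls round the work are solid. World frame = base frame: x ahead of the robot, y to its left, z up, the work surface at z = 0. Lengths are in m, angles in rad, forces in N, time in s.
With the tool pointing down it reaches from about 0.425 to 0.95 m from the base axis. Payload 3.5 kg.
Tool frame: the origin (TCP) lies at the very end of the fingers, on their centre line; the grasp point (between the pads) lies 19 mm behind it; z points along the fingers, y is the direction in which the jaws open and shut (so a half turn about z gives the same grasp; the last joint's range is limited). The gripper opens to 85 mm and grips with 20 to 120 N. Pads are 22 mm wide; open, the fingers measure 114 mm over their backs; the gripper's body (76 mm by 85 mm) begins 54 mm behind the grasp point. The pads swing forward as they close: fully open they stand 13 mm farther back than shut.
Start: joints at [1.095, 0.286, 1.577, -0, 1.279, -0.15], TCP at [0.216, 0.639, 0.231] pointing down, gripper open.
Joint ranges: [-2.77, 2.77], [-0.9, 2.22], [0.21, 2.48], [-1.53, 4.67], [0.24, 2.81], [-2.84, 2.84]. Speed limits (rad/s): [2.79, 2.79, 3.14, 3.14, 3.14, 3.14].

## Interface

Orientations are given as a unit quaternion [x, y, z, w].
In Python, from plant import get_state, read_camera, get_calibration, ticket, search_frame, cut_out, pinpoint gives the robot as it stands.
- The arm moves only by the tool move_arm, never from a script. Its argument "plan" is a list that holds one entry, the list of rows, each a list of 7 numbers: the turn, a rotation vector about the tool's x, y, z in degrees, then the shift along the tool's x, y, z in m, then the finger opening in m, from 0 to 0.0854. In form: [[[ax, ay, az, x, y, z, hand], ...]]. A call has exactly 5 rows; each row is the pose to reach, as a shift and turn from the pose measured when the call began, along the tool's axes at that moment; what a row does not reach only later rows make up. A row lasts 1/8 s, in which the tool goes at most 62.5 mm and 10.7 degrees, less where a joint would pass 70% of its speed; a pose out of reach is approached as far as the arm can. A call with a gripper value outside its range is refused whole. The fingers move at their own pace and stop on an object; "force" is the grip in N (left out, the last holds). Time passes only in rows, so rows that repeat a pose let the fingers close, or fill a call up. It gives the time, the measured TCP pose, the force and the opening at its end, in the units of the state.
- get_state(): the state, without advancing time (a new reading comes with each control period).
- read_camera(name): name is "scene" or "top"; returns the picture (420x560x3 uint8, red, green, blue); there is no depth.
- get_calibration(name): a dict with "mtx" (3x3 intrinsics, pixels), "extrinsics" (4x4, takes a point from camera to world coordinates). Camera axes: x right, y up, looking along -z (the intrinsics and any distortion apply to the point x, -y, -z); pixel columns grow to the right and rows downward; lengths in m; the calibration is good to about 2 mm. A picture is of the moment at which its call begins. get_calibration takes no time and is no camera call.
- ticket.sign_off(): hands the job in, once; it reports no verdict.
Trained networks look in the newest picture that a camera, given by its name, has taken for a name from the list of things; names that differ only in an ending like _2 or _b are one class to them, and where a whole thing is asked for, a point or a joint stands for the part that bears it (a point fixed in the world has none). Each returns a list of dicts, best first, with "p" (0 to 1); they miss things now and then, are a little off and sometimes report something else, mostly with a low value. They report only what shows in the picture. A call takes as long as a camera call. They do not tell look-alikes from the thing itself.
- search_frame(camera, query): "centre" ([column, row] in pixels, amid what is visible of it).
- cut_out(camera, query): "pixels" (420x560 bool, what is visible of it) and "centre" ([column, row] in pixels, amid what is visible of it).
- pinpoint(camera, query): "centre" ([column, row] in pixels: a listed point, or the origin of a listed thing).
The state is a dict: "time": time; "qpos": joint angles; "dq": joint speeds; "joint_efforts": joint torques, N m; "eef_pos": TCP position; "tcp_rot": TCP orientation; "contact_force": force on the tool from outside, world axes, zero at the start; "wrist_torque": the same for the moment, N m; "opening": opening from 0.0 (shut) to 1.0 (fully open).
Only numpy, scipy, OpenCV 4.12 (cv2) and the standard library are available. Lean on these libraries where they do the work, as an engineer would, in place of code of your own. Each camera call takes 0.05 s, during which the arm holds its last target.

## Working session

There is one attempt and no reset: what is moved stays moved. The work goes in short steps, Python scripts to look and compute and a tool call to move; the robot and the scene stay as the last step left them, time stands still between calls to the robot, and variables do not carry over. Pictures are saved under pics/ and viewed, and the job is handed in when it is done.

Besides the shell and the picture viewer there is one more tool, called after "Request:" by a JSON object that holds its "fn" and its "kwargs", one argument or row to a line. move_arm: Moves the arm, as the interface text tells. Its arguments: {"type":"object","properties":{"plan":{"type":"array","items":{"type":"array","items":{"type":"array","items":{"type":"number"}}}},"force":{"type":"number"}},"required":["plan"]}

```bash
mkdir -p pics; ls; python3 - <<'E'
from plant import *
import cv2,numpy as np
s=get_state();print(s)
for n in("scene","top"):
    im=read_camera(n);cv2.imwrite(f"pics/{n}0.png",im[:,:,::-1]);c=get_calibration(n);print(n,c)
    for q in("test_top","reset_top","rocker_left_on_end","rocker_right_on_end","charger_mid","cap_mid","power_pack","outlet_left","outlet_right"):
        try: print(q,[(np.round(d["centre"],1).tolist(),round(d["p"],2)) for d in pinpoint(n,q)][:4])
        except Exception as e: print(q,e)
print(get_state()["time"])
E
```

```text
pics
{'time': 0.0, 'qpos': array([ 1.09501803e+00,  2.87188894e-01,  1.57820954e+00,  6.64004164e-06,
        1.27860961e+00, -1.49998503e-01]), 'dq': array([ 0.00016204, -0.00020816,  0.00077016,  0.00180759,  0.00029493,
        0.00016532]), 'joint_efforts': array([-5.44638333e-04, -4.06013024e+01, -2.92606813e+01, -2.77906802e-04,
        6.18139515e-03,  1.62035974e-05]), 'eef_pos': array([0.21568977, 0.63890097, 0.22991409]), 'tcp_rot': array([ 1.62171353e-01,  9.86761873e-01, -1.14808068e-03, -3.74761928e-04]), 'contact_force': array([-0.03315235,  0.43563713, -0.84627832]), 'wrist_torque': array([ 0.00910218, -0.01436791,  0.004526  ]), 'opening': 1.0058132945035922}
scene {'mtx': array([[425.94470123,   0.        , 283.22765215],
       [  0.        , 425.94470123, 212.92458465],
       [  0.        ,   0.        ,   1.        ]]), 'extrinsics': array([[-0.88939763,  0.35219845, -0.29142428,  0.10449224],
       [-0.4570756 , -0.69537216,  0.5545624 ,  0.66979788],
       [-0.00733231,  0.62642941,  0.77944367,  1.12859487],
       [ 0.        ,  0.        ,  0.        ,  1.
[... 587 characters left out ...]
]), 'extrinsics': array([[-0.01843618,  0.99174067, -0.12692737,  0.35068837],
       [-0.99979695, -0.01931915, -0.00572884, -0.07080202],
       [-0.00813365,  0.12679598,  0.99189547,  1.48365582],
       [ 0.        ,  0.        ,  0.        ,  1.        ]])}
test_top [([417.4, 246.1], 0.51), ([322.8, 235.3], 0.41)]
reset_top [([306.1, 223.6], 0.53), ([352.1, 224.1], 0.25)]
rocker_left_on_end [([278.4, 213.7], 0.4)]
rocker_right_on_end [([344.9, 247.2], 0.49)]
charger_mid [([382.3, 227.7], 0.65), ([356.2, 219.0], 0.61)]
cap_mid [([291.8, 194.8], 0.68)]
power_pack [([319.2, 220.1], 0.93)]
outlet_left [([295.0, 193.2], 0.87), ([424.1, 215.0], 0.46)]
outlet_right [([350.1, 224.4], 0.7)]
1.0
```

View pics/scene0.png

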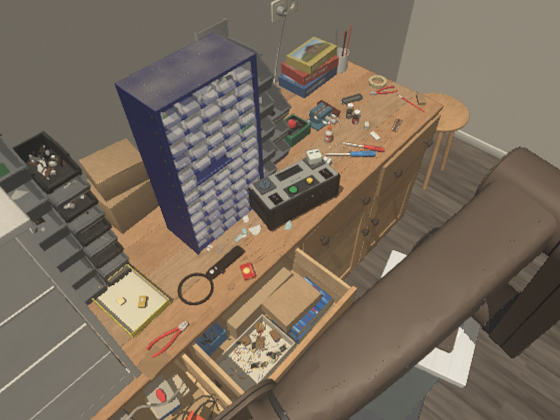

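View pics/top0.png

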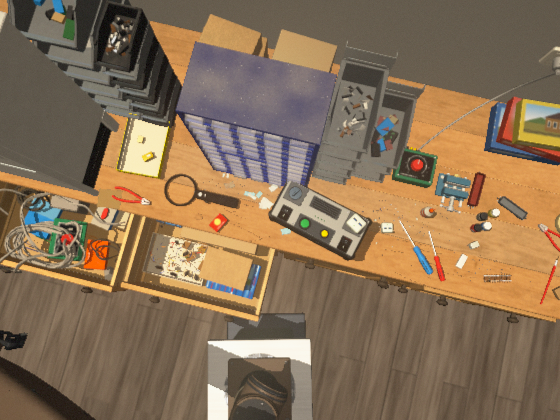

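```bash
python3 - <<'E'
import cv2
a=cv2.imread("pics/top0.png")[160:290,240:440];cv2.imwrite("pics/topc.png",cv2.resize(a,None,fx=4,fy=4,interpolation=3))
a=cv2.imread("pics/scene0.png")[120:270,220:370];cv2.imwrite("pics/scenec.png",cv2.resize(a,None,fx=4,fy=4,interpolation=3))
E
```

```text
(no output)
```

View pics/topc.png

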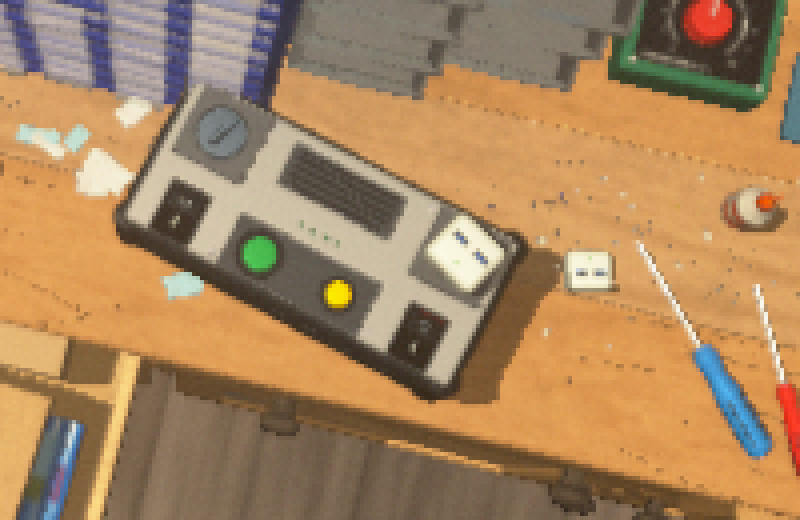

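View pics/scenec.png

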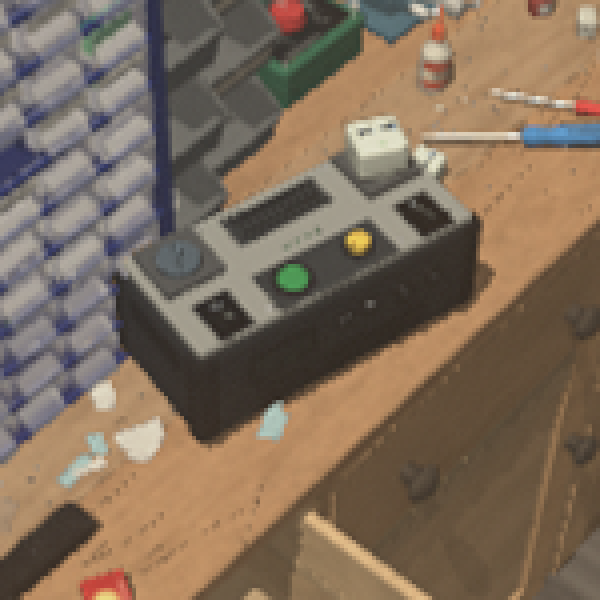

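The larger white charger sits in the outlet at top-camera (356,223). It is the pack's right outlet, so the right rocker at (344,244) is the one to press. The smaller white block at (387,228) lies on the bench and is the decoy. The blue-grey cap at (295,193) is in the left outlet. Next I fit the pack pose from both cameras.

```bash
cat > h.py <<'E'
import numpy as np,cv2
from scipy.optimize import least_squares
from plant import *
from scipy.spatial.transform import Rotation as R
def proj(cal,P):
    E=np.array(cal["extrinsics"]);K=cal["mtx"];d=cal.get("dist",None)
    c=(np.asarray(P)-E[:3,3])@E[:3,:3]
    return np.stack([K[0,0]*c[...,0]/-c[...,2]+K[0,2],K[1,1]*-c[...,1]/-c[...,2]+K[1,2]],-1)
def pack2w(p,L):
    x,y,a=p[:3];L=np.asarray(L,float);c,s=np.cos(a),np.sin(a)
    return np.stack([x+c*L[...,0]-s*L[...,1],y+s*L[...,0]+c*L[...,1],L[...,2]],-1)
E
cat > fit.py <<'E'
from h import *
L={"test":(-.038,-.032,.1295),"reset":(-.038,.032,.1235),"rl":(-.038,.098,.126),"rr":(-.038,-.098,.126),"cap":(.028,.098,.13)}
obs={"top":{"rl":(285,212.75),"rr":(344.5,243.75),"cap":(295.5,193)},"scene":{"rl":(275.8,199),"rr":(326.2,173.2),"cap":(264.5,184.5)}}
for n,im in(("top","pics/top0.png"),("scene","pics/scene0.png")):
    hsv=cv2.cvtColor(cv2.imread(im),cv2.COLOR_BGR2HSV)
    b=(slice(210,245),slice(295,335)) if n=="top" else (slice(170,200),slice(283,320))
    for k,lo,hi in(("test",22,35),("reset",45,80)):
        m=np.zeros(hsv.shape[:2],bool);m[b]=(hsv[b][...,0]>=lo)&(hsv[b][...,0]<=hi)&(hsv[b][...,1]>150)&(hsv[b][...,2]>90)
        r,c=np.nonzero(m);obs[n][k]=(c.mean()+.0,r.mean());print(n,k,len(r),obs[n][k])
def res(p,cams):
    o=[]
    for n in cams:
        C=get_calibration(n)
        for k in obs[n]:
            w=1 if k in("test","reset") else .6
            o.append(w*(proj(C,pack2w(p,L[k]))-obs[n][k]))
    return np.concatenate(o)
for cams in(["top"],["scene"],["top","scene"]):
    f=least_squares(res,[.5,-.1,-.4],args=(cams,));print(cams,f.x,np.round(f.fun,1))
p=f.x;np.save("p.npy",p)
for k in L: print(k,pack2w(p,L[k]).round(4))
print("dec",[ (n,proj(get_calibration(n),pack2w(p,[.028,-.098,.16])).round(1)) for n in obs])
E
python3 fit.py
```

```text
top test 39 (np.float64(323.87179487179486), np.float64(233.12820512820514))
top reset 36 (np.float64(304.6111111111111), np.float64(223.13888888888889))
scene test 13 (np.float64(309.2307692307692), np.float64(180.07692307692307))
scene reset 0 (np.float64(nan), np.float64(nan))
['top'] [ 0.51595411 -0.18879915 -0.50778238] [-0.2 -0.1 -0.1  0.1 -0.2 -0.2  0.3  0.1 -0.   0. ]fit.py:9: RuntimeWarning: Mean of empty slice.
  r,c=np.nonzero(m);obs[n][k]=(c.mean()+.0,r.mean());print(n,k,len(r),obs[n][k])
  ret = ret.dtype.type(ret / rcount)
Traceback (most recent call last):
  File "fit.py", line 19, in <module>
    f=least_squares(res,[.5,-.1,-.4],args=(cams,));print(cams,f.x,np.round(f.fun,1))
ValueError: Residuals are not finite in the initial point.
```

```bash
sed -i 's/("reset",45,80)/("reset",45,88)/; s/\.\.\.,1\]>150/...,1]>120/; s/,2\]>90/,2]>70/' fit.py
python3 fit.py
```

```text
top test 39 (np.float64(323.87179487179486), np.float64(233.12820512820514))
top reset 58 (np.float64(304.55172413793105), np.float64(223.0))
scene test 15 (np.float64(308.8), np.float64(180.0))
scene reset 26 (np.float64(292.6923076923077), np.float64(189.1153846153846))
['top'] [ 0.51607143 -0.18876033 -0.50843078] [-0.2 -0.1 -0.2  0.1 -0.2 -0.2  0.3  0.   0.   0.1]
['scene'] [ 0.51414042 -0.18926913 -0.50299268] [-0.2 -0.5 -0.4 -0.4 -0.3 -0.1  0.4  0.1  0.1  0.6]
['top', 'scene'] [ 0.51518953 -0.18903823 -0.50651648] [-0.1  0.1 -0.1  0.2 -0.1  0.   0.4  0.3  0.1  0.4 -0.5 -0.6 -0.6 -0.4
 -0.5 -0.2  0.1  0.  -0.2  0.5]
test [ 0.4664 -0.1986  0.1295]
reset [ 0.4975 -0.1426  0.1235]
rl [ 0.5295 -0.0849  0.126 ]
rr [ 0.4344 -0.2563  0.126 ]
cap [ 0.5872 -0.1169  0.13  ]
dec [('top', array([356.5, 222.9])), ('scene', array([313.7, 153.3]))]
```

```bash
cat >> h.py <<'E'
def unproj(cal,uv,z):
    E=np.array(cal["extrinsics"]);K=cal["mtx"]
    d=E[:3,:3]@np.array([(uv[0]-K[0,2])/K[0,0],-(uv[1]-K[1,2])/K[1,1],-1]);t=(z-E[2,3])/d[2];return E[:3,3]+t*d
def rows(pts,yaw_y=None):
    "pts world; prints tool-frame shifts; yaw_y: wanted direction (deg) of tool y"
    s=get_state();Rm=R.from_quat(s["tcp_rot"])
    for P in pts: print(np.round(Rm.inv().apply(np.array(P)-s["eef_pos"]),4).tolist())
    if yaw_y is not None:
        y=np.array([np.cos(np.radians(yaw_y)),np.sin(np.radians(yaw_y)),0]);z=np.array([0,0,-1.]);T=R.from_matrix(np.stack([np.cross(y,z),y,z],1))
        print("turn",np.degrees((Rm.inv()*T).as_rotvec()).round(2))
E
python3 - <<'E'
from h import *
C=get_calibration("top")
for uv in((205,188),(300,188),(310,185)): print(uv,unproj(C,uv,0).round(3))
S=get_calibration("scene")
for uv in((205,250),(263,195),(262,205)): print("s",uv,unproj(S,uv,0).round(3))
rows([(0.40,.40,.24)],yaw_y=61)
E
```

```text
(205, 188) [0.632 0.17  0.   ]
(300, 188) [ 0.626 -0.137  0.   ]
(310, 185) [ 0.635 -0.17   0.   ]
s (205, 250) [0.679 0.114 0.   ]
s (263, 195) [ 0.627 -0.173  0.   ]
s (262, 205) [ 0.608 -0.131  0.   ]
[-0.251, -0.168, -0.0087]
turn [ 0.   -0.   10.33]
```

Request:
{"fn": "move_arm", "kwargs": {
  "plan": [
    [[0,0,2,-0.05,-0.034,-0.002,0],[0,0,4,-0.1,-0.068,-0.004,0],[0,0,6,-0.15,-0.1,-0.006,0],[0,0,8,-0.2,-0.134,-0.008,0],[0,0,10.3,-0.25,-0.168,-0.009,0]]
  ]
}}

```text
time: 1.62
eef_pos: [0.4001, 0.3988, 0.2408]
tcp_rot: [0.251, 0.968, 0.0, 0.0]
contact_force: [0.5, 1.1, 0.1]
opening: -0.002
```

```bash
python3 -c "
from h import *
s=get_state();print(s['time'],s['eef_pos'],s['opening'],s['contact_force'])
rows([(0.44,.10,.24),(0.4664,-.1986,.2)],61)"
```

```text
1.625 [0.40010711 0.39878515 0.24081527] -0.002105106176136542 [0.46690377 1.09769059 0.07650686]
[-0.1799, -0.2419, 0.0007]
[-0.3478, -0.4902, 0.0405]
turn [ 0.06  0.03 -0.03]
```

Request:
{"fn": "move_arm", "kwargs": {
  "plan": [
    [[0,0,0,-0.036,-0.048,0,0],[0,0,0,-0.072,-0.097,0,0],[0,0,0,-0.108,-0.145,0,0],[0,0,0,-0.144,-0.193,0,0],[0,0,0,-0.18,-0.242,0,0]]
  ]
}}

```text
time: 2.25
eef_pos: [0.4401, 0.098, 0.2411]
tcp_rot: [0.25, 0.968, 0.001, 0.001]
contact_force: [0.8, -0.8, 1.0]
opening: 0.002
```

```bash
python3 -c "
from h import *
s=get_state();print(s['time'],s['eef_pos'],s['opening'],s['contact_force'])
rows([(0.4664,-.1986,.2)],61)"
```

```text
2.25 [0.44010435 0.09803311 0.24111964] 0.0019939902982144043 [ 0.81109392 -0.78595811  0.99697024]
[-0.1667, -0.2468, 0.041]
turn [ 0.1   0.11 -0.  ]
```

Request:
{"fn": "move_arm", "kwargs": {
  "plan": [
    [[0,0,0,-0.034,-0.05,0.0,0],[0,0,0,-0.067,-0.1,0.01,0],[0,0,0,-0.1,-0.148,0.02,0],[0,0,0,-0.134,-0.198,0.03,0],[0.1,0.1,0,-0.167,-0.247,0.041,0]]
  ]
}}

```text
time: 2.88
eef_pos: [0.4665, -0.2011, 0.2003]
tcp_rot: [0.251, 0.968, -0.0, 0.001]
contact_force: [0.9, 0.9, -0.2]
opening: 0.0
```

```bash
python3 -c "
from h import *
im=read_camera('scene');cv2.imwrite('pics/s1.png',cv2.resize(im[90:240,220:400,::-1],None,fx=4,fy=4,interpolation=3))
im=read_camera('top');cv2.imwrite('pics/t1.png',cv2.resize(im[160:290,240:400,::-1],None,fx=4,fy=4,interpolation=3))
s=get_state();print(s['time'],s['eef_pos'],s['opening'],s['contact_force'])
rows([(0.4664,-.1986,.14),(0.4664,-.1986,.125)],61)
C=get_calibration('scene');print(proj(C,s['eef_pos']))"
```

```text
2.975 [ 0.46596517 -0.20356353  0.19899998] 0.003102959980437511 [ 0.3468153   0.47736667 -0.54305193]
[0.002, 0.0046, 0.059]
[0.002, 0.0046, 0.074]
turn [-0.07 -0.04 -0.34]
[310.61892018 163.56564441]
```

View pics/s1.png

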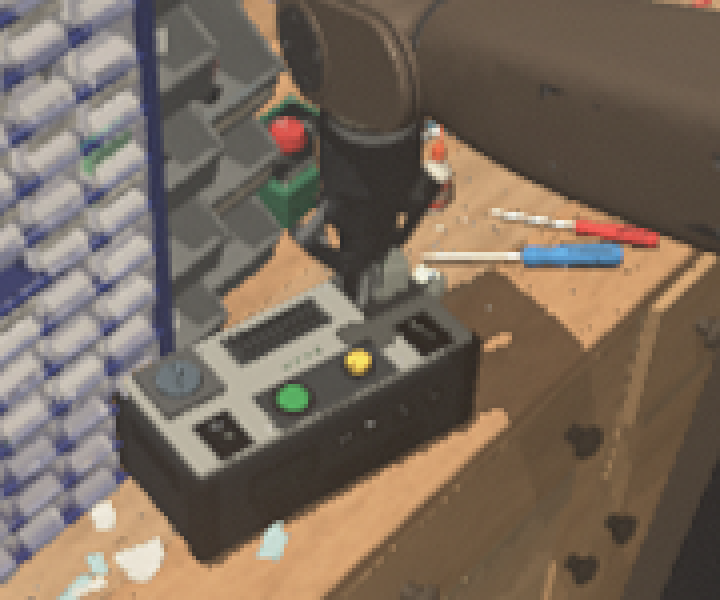

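View pics/t1.png

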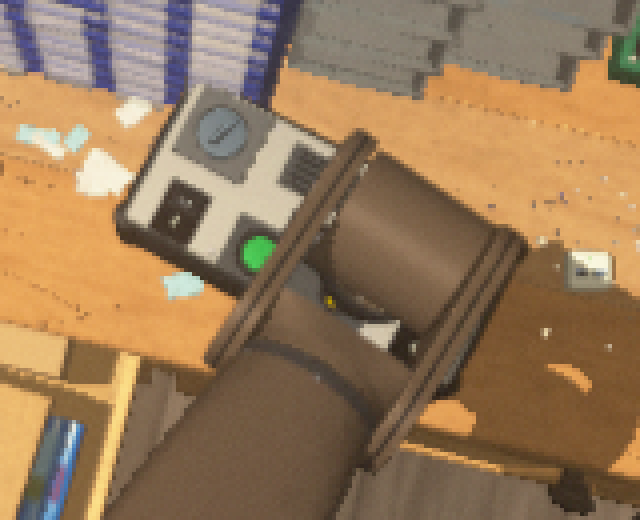

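The closed fingertip is at scene crop (365,300), as projected, right above the yellow button at (358,362). The charger is clear of it. I descend to just above the button.

Request:
{"fn": "move_arm", "kwargs": {
  "plan": [
    [[0,0,0,0.002,0.005,0.015,0],[0,0,0,0.002,0.005,0.035,0],[0,0,0,0.002,0.005,0.055,0],[0,0,0,0.002,0.005,0.055,0],[0,0,0,0.002,0.005,0.055,0]]
  ]
}}

```text
time: 3.6
eef_pos: [0.467, -0.1974, 0.1445]
tcp_rot: [0.253, 0.968, -0.001, -0.0]
contact_force: [0.4, -0.6, -0.5]
opening: 0.001
```

```bash
python3 -c "
from h import *
s=get_state();print(s['time'],s['eef_pos'],s['opening'],s['contact_force'])
rows([(0.4664,-.1986,.13),(0.4664,-.1986,.125)],61)
im=read_camera('scene');cv2.imwrite('pics/s2.png',cv2.resize(im[110:230,240:390,::-1],None,fx=5,fy=5,interpolation=3))
s=get_state();print(s['time'],s['eef_pos'],s['opening'],s['contact_force'])
"
```

```text
3.6 [ 0.46697388 -0.19738485  0.14450336] 0.0014583787032076568 [ 0.37865853 -0.61498891 -0.45288723]
[-0.0001, -0.0013, 0.0145]
[-0.0001, -0.0013, 0.0195]
turn [-0.07  0.01 -0.26]
3.65 [ 0.46722024 -0.1977949   0.14494632] 0.00025602487131072446 [-0.03227055  0.10163547  0.97299405]
```

View pics/s2.png

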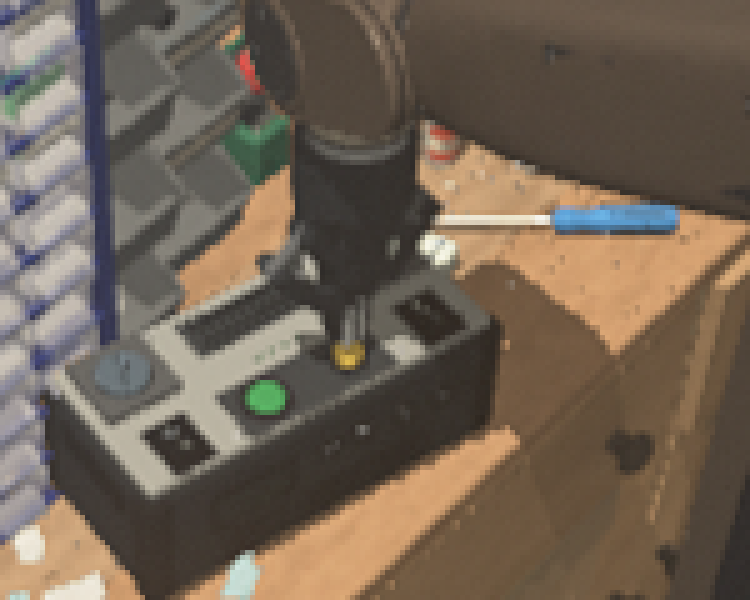

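Request:
{"fn": "move_arm", "kwargs": {
  "plan": [
    [[0,0,0,0,-0.001,0.008,0],[0,0,0,0,-0.001,0.014,0],[0,0,0,0,-0.001,0.018,0],[0,0,0,0,-0.001,0.02,0],[0,0,0,0,-0.001,0.02,0]]
  ]
}}

```text
time: 4.28
eef_pos: [0.4667, -0.1987, 0.1249]
tcp_rot: [0.253, 0.968, -0.001, 0.0]
contact_force: [-0.4, 1.4, 1.8]
opening: -0.005
```

```bash
python3 -c "
from h import *
s=get_state();print(s['time'],s['eef_pos'],s['opening'],s['contact_force'])
im=read_camera('scene');cv2.imwrite('pics/s3.png',cv2.resize(im[110:230,240:390,::-1],None,fx=5,fy=5,interpolation=3))
s=get_state();print(s['time'],s['eef_pos'],s['opening'],s['contact_force'])
"
```

```text
4.275 [ 0.46671911 -0.1986938   0.12486505] -0.004921673695493352 [-0.4114279   1.36867295  1.83318748]
4.325 [ 0.46673926 -0.19869915  0.12497713] 0.0017646601831190622 [0.21816153 1.65477917 0.84644285]
```

View pics/s3.png

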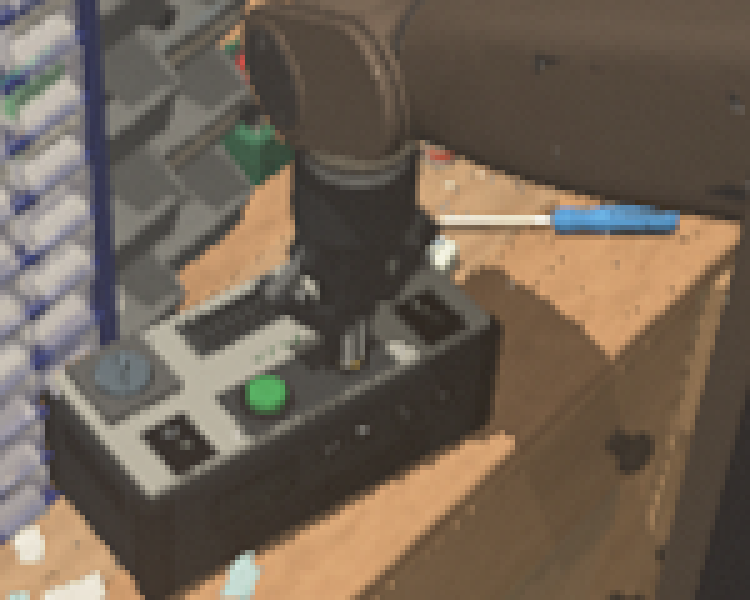

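The green button now stands taller, with its side visible at crop (267,395), so it has jumped up. I retract and go above the green button.

```bash
python3 -c "
from h import *
rows([(0.4667,-.1987,.16),(0.4975,-.1426,.16),(0.4975,-.1426,.145)],61)"
```

```text
[0.0, -0.0001, -0.035]
[0.0006, 0.0639, -0.0351]
[0.0006, 0.064, -0.0201]
turn [-0.07  0.05 -0.28]
```

Request:
{"fn": "move_arm", "kwargs": {
  "plan": [
    [[0,0,0,0,0,-0.02,0],[0,0,0,0,0,-0.035,0],[0,0,0,0,0.032,-0.035,0],[0,0,-0.3,0.001,0.064,-0.035,0],[0,0,-0.3,0.001,0.064,-0.027,0]]
  ]
}}

```text
time: 4.95
eef_pos: [0.4982, -0.1415, 0.1528]
tcp_rot: [0.249, 0.969, -0.001, 0.001]
contact_force: [-0.3, 1.2, 0.6]
opening: 0.005
```

```bash
python3 -c "
from h import *
s=get_state();print(s['time'],s['eef_pos'],s['opening'],s['contact_force'])
im=read_camera('scene');cv2.imwrite('pics/s4.png',cv2.resize(im[110:230,240:390,::-1],None,fx=5,fy=5,interpolation=3))
s=get_state();print(s['time'],s['eef_pos'],s['opening'],s['contact_force'])
rows([(0.4975,-.1426,.135),(0.4975,-.1426,.1215)],61)
"
```

```text
4.95 [ 0.49819968 -0.14145828  0.15276205] 0.005151712505399253 [-0.33151782  1.18187234  0.55880655]
5.0 [ 0.49681441 -0.1417533   0.15083751] -0.0001510494913615013 [-0.66719758  0.6373345  -0.55857664]
[-0.001, -0.0004, 0.0158]
[-0.001, -0.0004, 0.0293]
turn [-0.11 -0.01  0.13]
```

View pics/s4.png

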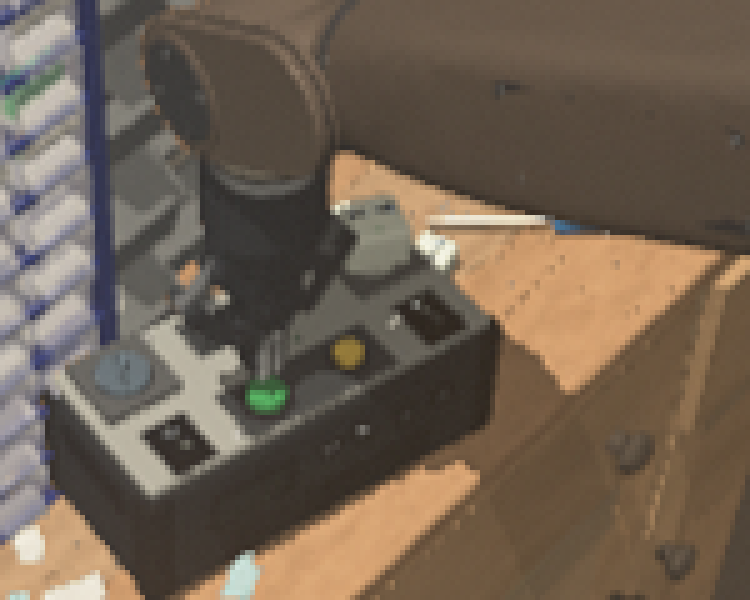

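Request:
{"fn": "move_arm", "kwargs": {
  "plan": [
    [[0,0,0,-0.001,0,0.012,0],[0,0,0,-0.001,0,0.02,0],[0,0,0,-0.001,0,0.026,0],[0,0,0,-0.001,0,0.029,0],[0,0,0,-0.001,0,0.029,0]]
  ]
}}

```text
time: 5.62
eef_pos: [0.4974, -0.1428, 0.1227]
tcp_rot: [0.249, 0.968, -0.001, -0.001]
contact_force: [-3.4, -0.2, 5.6]
opening: 0.003
```

```bash
python3 -c "
from h import *
s=get_state();print(s['time'],s['eef_pos'],s['opening'],s['contact_force'])
rows([(0.4975,-.1426,.1215),(0.4975,-.1426,.16)],61)
"
```

```text
5.625 [ 0.49740671 -0.14278577  0.12269761] 0.0030698410681523833 [-3.37842739 -0.15264874  5.57744837]
[0.0, 0.0002, 0.0012]
[0.0001, 0.0001, -0.0373]
turn [-0.16 -0.07  0.12]
```

Request:
{"fn": "move_arm", "kwargs": {
  "plan": [
    [[0,0,0,0,0,0.002,0],[0,0,0,0,0,0.002,0],[0,0,0,0,0,-0.01,0],[0,0,0,0,0,-0.025,0],[0,0,0,0,0,-0.04,0]]
  ]
}}

```text
time: 6.25
eef_pos: [0.4977, -0.1428, 0.1638]
tcp_rot: [0.249, 0.968, -0.001, -0.001]
contact_force: [0.2, -0.5, 0.3]
opening: -0.003
```

```bash
python3 -c "
from h import *
s=get_state();print(s['time'],s['eef_pos'],s['opening'],s['contact_force'])
im=read_camera('scene');cv2.imwrite('pics/s5.png',cv2.resize(im[110:230,240:390,::-1],None,fx=5,fy=5,interpolation=3))
p=np.load('p.npy')
A=pack2w(p,[-.058,-.098,.165]);print(A, pack2w(p,[-.038-.0145,-.098,.13]))
rows([A],61)
"
```

```text
6.25 [ 0.49768048 -0.14283936  0.16384458] -0.002593533216607844 [ 0.22483622 -0.54063611  0.28826107]
[ 0.41692888 -0.24659555  0.165     ] [ 0.4217383  -0.24926379  0.13      ]
[0.022, -0.13, 0.0015]
turn [-0.14  0.21  0.12]
```

View pics/s5.png

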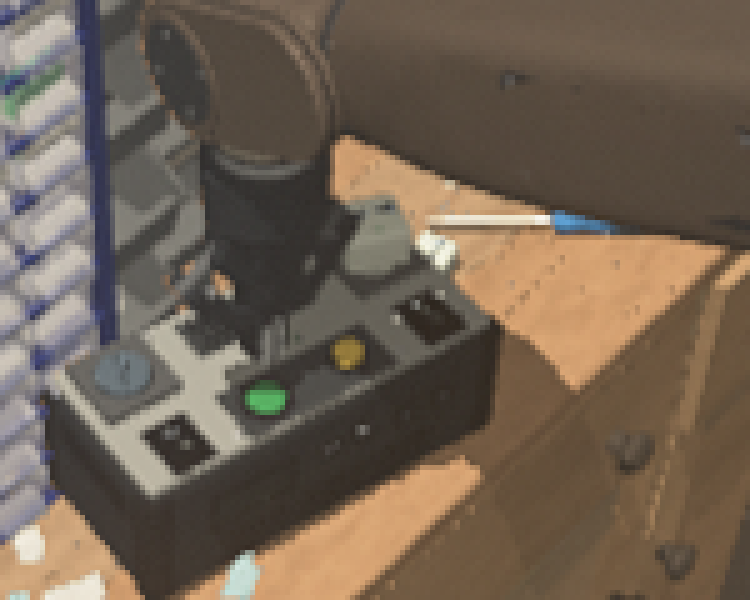

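Request:
{"fn": "move_arm", "kwargs": {
  "plan": [
    [[0,0,0,0.006,-0.035,0,0],[0,0,0,0.012,-0.07,0,0],[0,0,0,0.018,-0.105,0,0],[0,0.2,0,0.024,-0.13,0.002,0],[0,0.2,0,0.024,-0.13,0.015,0]]
  ]
}}

```text
time: 6.92
eef_pos: [0.4153, -0.2474, 0.1525]
tcp_rot: [0.251, 0.968, -0.002, 0.001]
contact_force: [0.2, 0.1, 0.2]
opening: -0.004
```

```bash
python3 -c "
from h import *
im=read_camera('scene');cv2.imwrite('pics/s6.png',cv2.resize(im[110:230,240:390,::-1],None,fx=5,fy=5,interpolation=3))
s=get_state();print(s['time'],s['eef_pos'],s['opening'],s['contact_force'])
p=np.load('p.npy')
A=pack2w(p,[[-.060,-.098,.135],[-.060,-.098,.124]]);print(A)
rows(A,61)
"
```

```text
6.975 [ 0.41440314 -0.24548894  0.14970145] 0.001512287278633416 [-0.715174    0.65017433 -1.33239658]
[[ 0.41518    -0.24562528  0.135     ]
 [ 0.41518    -0.24562528  0.124     ]]
[-0.0008, 0.0003, 0.0147]
[-0.0008, 0.0003, 0.0257]
turn [-0.1  -0.08  0.02]
```

View pics/s6.png

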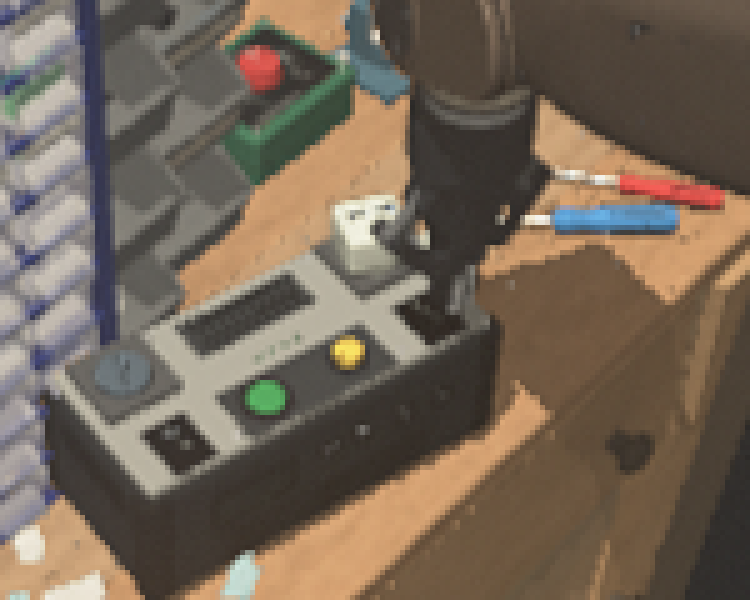

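Green is down, yellow is back up, and the charger is in place. The fingertip is over the near end of the right rocker, so I press.

Request:
{"fn": "move_arm", "kwargs": {
  "plan": [
    [[0,0,0,-0.001,0,0.013,0],[0,0,0,-0.001,0,0.018,0],[0,0,0,-0.001,0,0.023,0],[0,0,0,-0.001,0,0.026,0],[0,0,0,-0.001,0,0.026,0]]
  ]
}}

```text
time: 7.6
eef_pos: [0.4156, -0.2458, 0.1245]
tcp_rot: [0.25, 0.968, -0.0, -0.001]
contact_force: [-1.8, 2.4, 4.7]
opening: 0.001
```

```bash
python3 -c "
from h import *
s=get_state();print(s['time'],s['eef_pos'],s['opening'],s['contact_force'])
im=read_camera('scene');cv2.imwrite('pics/s7.png',cv2.resize(im[110:230,240:390,::-1],None,fx=5,fy=5,interpolation=3))
"
```

```text
7.6 [ 0.41564967 -0.2458244   0.12446629] 0.0009706571829591682 [-1.78829799  2.44211095  4.69495823]
```

View pics/s7.png

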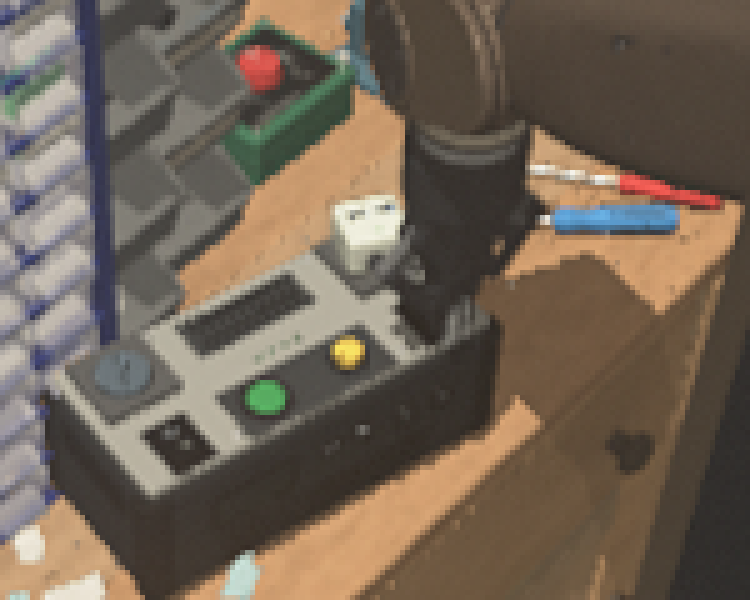

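Request:
{"fn": "move_arm", "kwargs": {
  "plan": [
    [[0,0,0,0,0,0.001,0],[0,0,0,0,0,-0.02,0],[0,0,0,0,0,-0.06,0],[0,0,0,0,0,-0.11,0],[0,0,0,0,0.04,-0.14,0]]
  ]
}}

```text
time: 8.28
eef_pos: [0.4359, -0.2125, 0.2672]
tcp_rot: [0.252, 0.968, -0.002, 0.002]
contact_force: [0.4, 0.4, -0.6]
opening: -0.002
```

```bash
python3 -c "
from h import *
s=get_state();print(s['time'],s['eef_pos'],s['opening'],s['contact_force'])
rows([(0.44,.07,.27)])
"
```

```text
8.275 [ 0.43587377 -0.21251023  0.26719413] -0.0015520442195294552 [ 0.43408206  0.36344957 -0.5907113 ]
[0.1342, 0.2486, -0.004]
```

Request:
{"fn": "move_arm", "kwargs": {
  "plan": [
    [[0,0,0,0.027,0.05,0,0],[0,0,0,0.054,0.1,-0.002,0],[0,0,0,0.08,0.15,-0.003,0],[0,0,0,0.107,0.2,-0.004,0],[0,0,0,0.134,0.249,-0.004,0]]
  ]
}}

```text
time: 8.9
eef_pos: [0.4404, 0.072, 0.27]
tcp_rot: [0.252, 0.968, -0.002, 0.003]
contact_force: [1.0, -1.2, 0.3]
opening: 0.003
```

```bash
python3 -c "
from h import *
im=read_camera('scene');cv2.imwrite('pics/s8.png',cv2.resize(im[130:230,240:360,::-1],None,fx=6,fy=6,interpolation=3))
im=read_camera('top');cv2.imwrite('pics/t8.png',cv2.resize(im[170:270,260:380,::-1],None,fx=6,fy=6,interpolation=3))
b=cv2.imread('pics/scene0.png')[130:230,240:360];cv2.imwrite('pics/s0b.png',cv2.resize(b,None,fx=6,fy=6,interpolation=3))
s=get_state();print(s['time'],s['eef_pos'],s['opening'],s['contact_force'])
"
```

```text
9.0 [0.43989101 0.07456439 0.2697813 ] -0.002187636277400184 [ 0.14762661 -0.52707717  0.4650723 ]
```

View pics/s8.png

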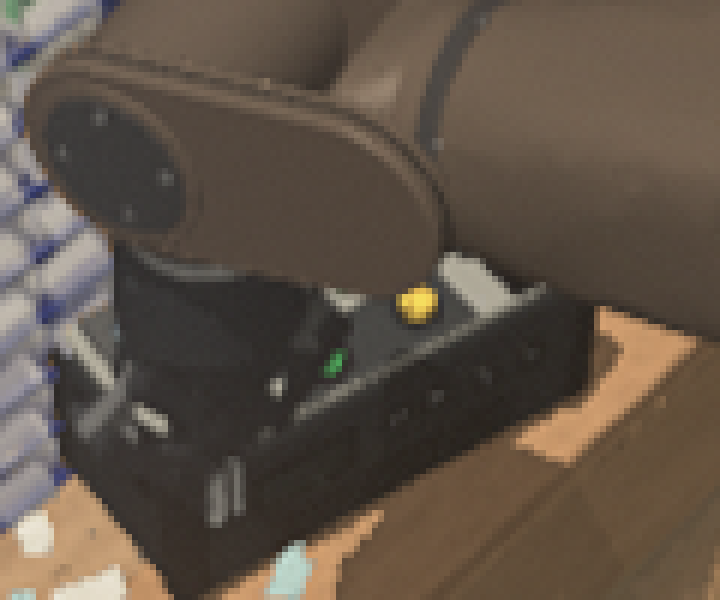

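View pics/t8.png

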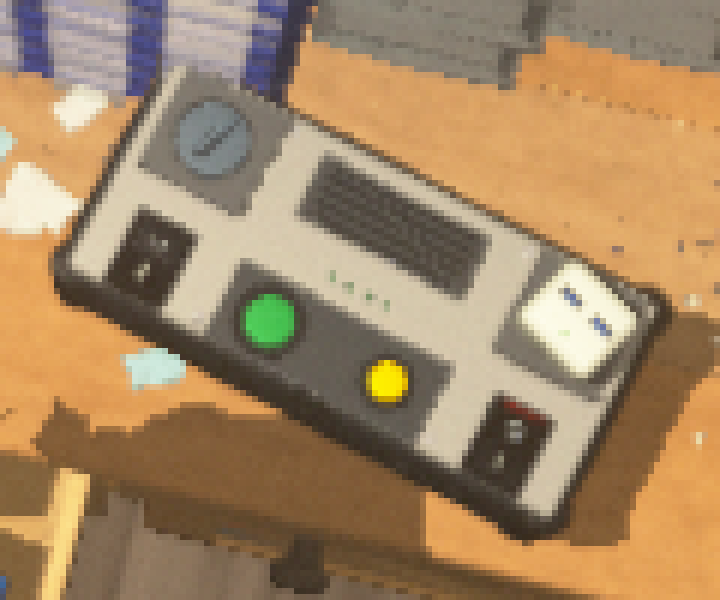

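View pics/s0b.png

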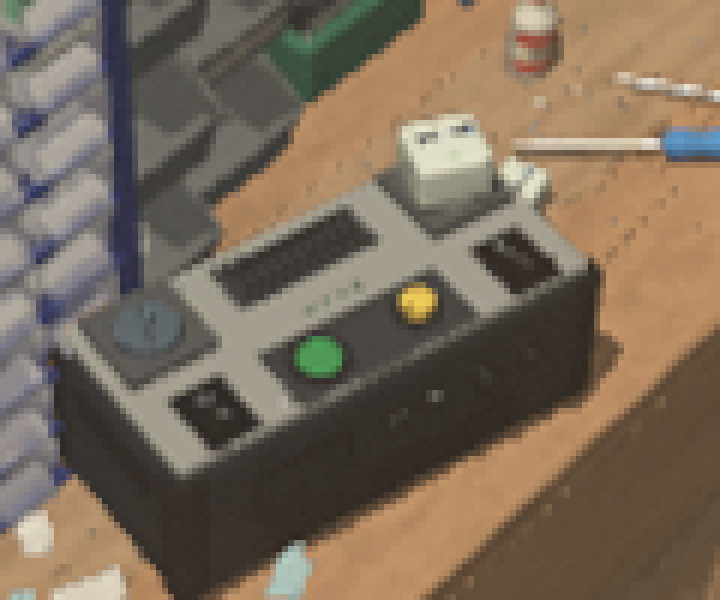

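```bash
python3 -c "
from h import *
a=cv2.imread('pics/top0.png')[170:270,260:380]; b=read_camera('top')[170:270,260:380,::-1]
f=lambda x:cv2.resize(x[50:90,60:115] if 0 else x[40:90,70:115],None,fx=8,fy=8,interpolation=3)
cv2.imwrite('pics/cmp.png',np.hstack([f(a),f(b)]))
d=np.abs(a.astype(int)-b).sum(2);print([(k,int(d[s].max())) for k,s in dict(charger=(slice(42,62),slice(84,108)),rr=(slice(64,84),slice(77,93)),rl=(slice(34,52),slice(18,34)),green=(slice(47,60),slice(38,52)),cap=(slice(14,32),slice(26,45))).items()])
"
```

```text
[('charger', 38), ('rr', 155), ('rl', 36), ('green', 30), ('cap', 33)]
```

View pics/cmp.png

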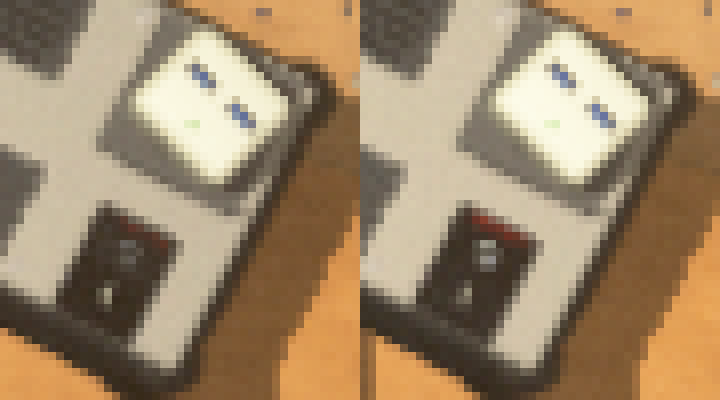

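The before/after crop shows the right rocker tipped: its far end is lit and more of its red edge shows. The charger, cap, left rocker and green button differ only by noise from the start. I hand in the job.

```bash
python3 -c "
from plant import *
s=get_state();print(s['time'],s['eef_pos'],s['contact_force'])
print(ticket.sign_off())"
```

```text
9.05 [0.44014353 0.0724458  0.26974004] [-0.3338028   0.20335405  0.03891896]
the job is handed in; nothing more can be done
None
```

The trip test is done and the job is handed in at 9.05 s of the 43 s allowed, with the arm clear of the bench; no verdict is reported.

- **Trip test:** I pressed the yellow button with the closed fingertips to z = 0.125 m. The green button was then seen standing up. I lifted off and yellow sprang back.
- **Reset:** I pressed green to its stop (z = 0.1227 m, about 6 N). It stayed flush after I let go.
- **Outlet:** The larger white charger is in the right outlet; the small white block on the bench is a look-alike. I pressed the near end of the right rocker to z = 0.1245 m, which is its "on" height.

In the last top picture, the right rocker is the only part of those I compared that changed from the start, and it is tipped on. The left rocker, cap, charger and green button differ from the start only by image noise.

**Limits of the checks:** the arm hid most of the pack in the last scene-camera picture, so the final check rests on the top camera. The point detector gave several wrong or doubled points, so I fitted the pack pose to button colours and features read off the pictures instead. The two cameras' fits agreed to about 2 mm.

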